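Find the shaft flat in the turntable drive and hold the collar on it

TASK

The shaft collar of this turntable drive has to go back on. Lift the loose cover plate off its two pins and lay it flat on the clear bench to the right of the drive; then turn the bare shaft with your fingers until you feel its flat squarely between them, facing the brass-ringed access hole in the front wall. Put the collar over the shaft with its set screw on that flat and in line with the access hole, and finish still holding it there in the fingers, off the bearing, so that the screw can be tightened through the hole.

Things in the scene. Friction and masses are not known exactly. Their poses are not given: they have to be found in the camera images.
- drive: Grey gear case, open well on top, black motor behind; fixed. 132 (x) by 120 mm (y), rim 92 mm high. Origin: centre of its underside, on the shaft's axis; x points from the front wall to the motor, z up. Well 116 (x) by 104 mm (y) inside, floor at 46 mm, bosses in its corners (beyond 42 in x, 36 in y); a pickup in the back wall ends 45 mm from the axis. Motor to 150 mm behind the origin, 93 up.
- access_hole (a point): Centre of the brass-ringed 14 mm hole in the drive's front wall, at the outer face: 66 mm in front of the shaft's axis, 74 mm above the bench; axes as the drive's.
- shaft: Upright steel shaft in the well; turns without end against light friction (0.04 N m). 20 mm thick, from the bearing (height 50 mm) up to 88 mm, top edge bevelled 2 mm. Its flat, 16 mm wide, runs its whole length 6 mm from the axis: 16 mm across the flat, 20 elsewhere. Origin: on the axis at height 50 mm; the flat faces this frame's -x. A red stripe on its end runs from the flat past the middle.
- shaft_flat (a point): Middle of the shaft's flat, 6 mm from the axis, at height 74 mm; axes as the shaft's, so -x points out of the flat (towards the access hole when done).
- cover: Loose aluminium cover plate, 136 (x) by 124 (y) by 5 mm, about 0.25 kg, on the drive's rim over two steel pins, 6 mm thick and 8.5 high, at (-50, +44) and (+50, -44) mm (holes 9 mm). Origin: centre of its underside; axes as the drive's at the start. Its black bow handle of 10 mm round bar runs 70 mm along y. The bench around x = 0.46, y = -0.38 m is always clear for it.
- cover_handle (a point): Middle of the cover's handle bar, 33 mm above the plate's underside; 23 mm free beneath it.
- collar: Dark steel shaft collar, 40 mm across, 16 high, bore 22.5 mm, about 0.09 kg, flat on the bench at the left. Origin: centre of its underside; z up the bore. A brass set screw lies in its -x side at half height; its 5 mm point stands into the bore to 8 mm from the axis, so the collar goes over the shaft only with the screw towards the flat. A red stripe on top marks the screw's side.
- collar_screw (a point): Outer end of the set screw, on the collar's outside, 20 mm from its axis and 8 mm above its underside; axes as the collar's.
- hex_key: Bent steel hex key, 88 by 34 by 7 mm, lying in front of the drive; leave alone. Origin: centre of its underside.
- vial_green: Sample vial with green cap, 32 mm thick, 72 high, standing at the right behind; leave alone. Origin: centre of its underside.
- vial_blue: Sample vial with blue cap, 32 mm thick, 72 high, standing at the right behind; leave alone. Origin: centre of its underside.
- dish_empty: Empty black sample dish, 110 mm across, 26 high, at the right behind; leave alone. Origin: centre of its underside.
Not all that is in view belongs to the job. Of the things that look like the cover, the larger one is meant.

How it is judged:
On the way, in this order (a step that is already met when the one before it is completed fails the run):
1. the cover plate is off its pins and lies flat on the bench to the right of the drive, let go (height (world z) of cover below 0.006 m and angle between cover's own z axis and vertical below 0.05 rad and horizontal distance between cover and drive above 0.13 m and y of cover in the frame of drive below -0.08 m and contact force between cover and drive below 0.1 N and contact force between the fingers and cover below 0.1 N and linear speed of cover below 0.02 m/s), for 0.2 s.
2. the bare shaft is held between the fingers with its flat squarely facing the access hole (angle between the x axis of shaft_flat and the x axis of drive, either way round below 0.15 rad and x of shaft_flat in the frame of drive below -0.003 m and contact force between the fingers and shaft above 2 N), for 0.2 s.
At the end, for the whole second after the job is handed in: Cover flat on the bench right of the drive, released, centres over 130 mm apart. Flat faces the access hole within 11 deg. Collar upright round the shaft, held still in the fingers with over 2 N, its screw on the flat within 11 deg and within 4 mm of the line of the hole, sideways and in height (all of step 1 and angle between the x axis of shaft_flat and the x axis of drive, either way round below 0.2 rad and x of shaft_flat in the frame of drive below -0.003 m and angle between the x axis of collar and the x axis of shaft_flat, either way round below 0.2 rad and x of collar_screw in the frame of drive below -0.015 m and y of collar_screw in the frame of access_hole between -0.004 and 0.004 m and z of collar_screw in the frame of access_hole between -0.004 and 0.004 m and angle between collar's own z axis and vertical below 0.1 rad and horizontal distance between collar and drive below 0.003 m and contact force between the fingers and collar above 2 N and linear speed of collar below 0.02 m/s); the arm keeps its last pose, push and grip.
It fails at once if the hex key, a vial or the sample dish is moved more than 20 mm (distance of any of hex_key, vial_green, vial_blue, dish_empty from where it was at the start of the episode above 0.02 m).
It also fails if it takes over 72 s, if anything falls off the work surface, if the arm or the gripper's body presses on something with over 40 N, if the wrist force passes 120 N, or if a joint passes its speed limit or range.

ROBOT

A 6-joint arm with a two-finger parallel gripper is mounted at the origin on a cart in front of the work surface, level with it; the furniture and walls round the work are solid. World frame = base frame: x ahead of the robot, y to its left, z up, the work surface at z = 0. Lengths are in m, angles in rad, forces in N, time in s.
With the tool pointing down it reaches from about 0.4 to 0.825 m from the base axis. Payload 7 kg.
Tool frame: the origin (TCP) lies between the finger pads; the fingertips stand 11 mm ahead of it and the grasp point (between the pads) lies 8 mm behind it; z points along the fingers, y is the line along which they close (so a half turn about z gives the same grasp; the last joint's range is limited). The gripper opens to 85 mm and grips with 20 to 120 N. Pads are 22 mm wide; open, the fingers measure 114 mm over their backs; the gripper's body (76 mm by 85 mm) begins 54 mm behind the grasp point. The pads swing forward as they close: fully open they stand 13 mm farther back than shut.
Start: joints at [1.536, 0.359, 0.012, 0, -1.224, -0.288], TCP at [0.214, 0.64, 0.208] pointing down, gripper open.
Joint ranges: [-3.07, 3.07], [-1.43, 2.12], [-1.02, 1.25], [-3.03, 1.67], [-3.05, -0], [-3.03, 3.03]. Speed limits (rad/s): [2.39, 2.39, 3.01, 3.14, 3.14, 3.14].

INTERFACE

Orientations are given as a rotation vector (axis times angle).
In Python, from plant import manip gives the robot as it stands. Calls block until the motion is done:
- manip.move_to(position, orientation): joint-space move of the TCP to a pose.
- manip.movel(position, rot=None, velocity=0.15, threshold=None): straight line of the TCP; rot=None keeps the orientation; velocity is the mean speed in m/s. With threshold (N) it stops when the force on the tool has changed by that much, and returns True; else False.
- manip.movej(angles): joint-space move.
- manip.command_gripper(opening, strength=None): finger opening in m; strength is the grip in N (None keeps the last); returns when the fingers have stopped.
- manip.dwell(seconds).
- manip.solve_ik(position, orientation): joint angles nearest the present ones, or None.
- manip.get_state(): the state.
- manip.read_camera(name): name is "side" or "top" or "wrist"; returns a dict with "img" (400x640x3 uint8, red, green, blue), "mtx" (3x3 intrinsics, pixels), "D" ([k1, k2, p1, p2, k3] as OpenCV has them; the pictures are not rectified), "extrinsics" (4x4, takes a point from world to camera coordinates); the wrist camera has in their place "mount" (4x4, takes a point from camera to tool coordinates, whose origin is the TCP and whose axes are the flange's). Camera axes: x right, y down, z forward; pixel columns grow to the right and rows downward; lengths in m; the calibration is good to about 2 mm. A picture is of the moment at which its call begins: read the wrist's pose just before it. There is no depth.
A pose or a line that the arm cannot do raises manip.Unreachable and nothing moves.
- manip.hand_in(): hands the job in; it is judged then, once.
Trained networks look in a picture, given as the dict that the camera call returned (one of the last four; its "shot" number tells which), for a name from the list of things; names that differ only in an ending like _2 or _b are one class to them, and where a whole thing is asked for, a point or a joint stands for the part that bears it (a point fixed in the world has none). Each returns a list of dicts, best first, with "score" (0 to 1); they miss things now and then, are a little off and sometimes report something else, mostly with a low value. They report only what shows in the picture. A call takes as long as a camera call. They do not tell look-alikes from the thing itself.
- manip.spot_in(picture, query): "at" ([x, y, z] in m, in the coordinates of the camera as it stood for that picture, good to about 4 mm: the middle of the surface that is visible of it).
The state is a dict: "time_s": time; "qpos": joint angles; "qvel": joint speeds; "joint_efforts": joint torques, N m; "tool_pos": TCP position; "orientation": TCP orientation; "wrist_force": force on the tool from outside, world axes, zero at the start; "moment": the same for the moment, N m; "gripper_width": finger opening in m; "grip_force": force on a finger pad.
Only numpy, scipy, OpenCV 4.12 (cv2) and the standard library are available. Lean on these libraries where they do the work, as an engineer would, in place of code of your own. Each camera call takes 0.05 s, during which the arm holds its last target. There are 200 camera calls.

## Working session

There is one attempt and no reset: what is moved stays moved. The work goes in short steps, each a Python script; the robot and the scene stay as the last script left them, time stands still between calls to the robot, and variables do not carry over. Pictures are saved under pics/ and viewed, at most 10 in all, crops included, and the job is handed in when it is done.

```bash
ls; mkdir -p pics
python3 - <<'E'
from plant import manip
import cv2,numpy as np
s=manip.get_state();print({k:np.round(v,3) if not isinstance(v,str) else v for k,v in s.items()})
for n in ["side","top"]:
    p=manip.read_camera(n);cv2.imwrite(f"pics/{n}0.png",p["img"][:,:,::-1])
    print(n,np.round(p["mtx"],1).tolist(),np.round(p["D"],3),np.round(p["extrinsics"],3).tolist())
    E=np.linalg.inv(p["extrinsics"])
    for q in ["drive","cover","cover_handle","collar","collar_screw","access_hole","hex_key","shaft","vial_green","dish_empty"]:
        for d in manip.spot_in(p,q)[:3]:
            print(q,round(d["score"],2),np.round((E@np.r_[d["at"],1])[:3],3))
E
```

```text
pics
{'time_s': np.float64(0.0), 'qpos': array([ 1.536,  0.359,  0.011, -0.   , -1.224, -0.288]), 'qvel': array([ 0.001, -0.001, -0.002, -0.001, -0.001,  0.001]), 'joint_efforts': array([ 0.0000e+00, -5.8331e+01,  2.9343e+01,  6.9370e+00, -6.0000e-03,
        0.0000e+00]), 'tool_pos': array([0.214, 0.64 , 0.207]), 'orientation': array([ 3.099, -0.505, -0.   ]), 'wrist_force': array([-0.368, -0.166,  0.428]), 'moment': array([-0.018,  0.028, -0.043]), 'grip_force': np.float64(0.0), 'gripper_width': np.float64(0.085)}
side [[386.0, 0.0, 320.3], [0.0, 386.0, 206.4], [0.0, 0.0, 1.0]] [-0.071  0.     0.     0.     0.   ] [[0.41, -0.912, -0.016, -0.307], [-0.675, -0.292, -0.678, 0.408], [0.614, 0.289, -0.735, 0.742], [0.0, 0.0, 0.0, 1.0]]
drive 0.65 [ 0.527 -0.119  0.06 ]
drive 0.2 [ 0.676 -0.269  0.048]
cover 0.9 [ 0.419 -0.206  0.007]
cover 0.73 [ 0.586 -0.098  0.097]
cover_handle 0.63 [ 0.584 -0.098  0.098]
cover_handle 0.63 [ 0.421 -0.209  0.001]
collar 0.74 [0.424 0.107 0.014]
collar_screw 0.59 [ 0.676 -0.271  0.049]
collar_screw 0.5 [0.42  0.107 0.021]
access_hole 0.74 [ 0.529 -0.115
[... 195 characters left out ...]
05.8, 201.7], [0.0, 0.0, 1.0]] [-0.015  0.     0.     0.     0.   ] [[-0.017, -1.0, 0.006, -0.1], [-0.997, 0.016, -0.076, 0.554], [0.075, -0.007, -0.997, 1.576], [0.0, 0.0, 0.0, 1.0]]
drive 0.89 [ 0.698 -0.097  0.073]
cover 0.82 [ 0.423 -0.203  0.004]
cover 0.73 [ 0.587 -0.095  0.098]
cover 0.49 [ 0.681 -0.261  0.074]
cover_handle 0.73 [ 0.587 -0.097  0.1  ]
cover_handle 0.63 [ 0.423 -0.202 -0.002]
collar 0.42 [0.425 0.11  0.016]
collar_screw 0.65 [0.421 0.111 0.015]
collar_screw 0.64 [ 0.59  -0.096  0.099]
access_hole 0.77 [ 0.695 -0.1    0.077]
hex_key 0.56 [ 0.39  -0.017  0.003]
shaft 0.71 [ 0.697 -0.099  0.075]
vial_green 0.41 [ 0.682 -0.261  0.074]
dish_empty 0.97 [ 0.603 -0.435  0.004]
```

View pics/side0.png

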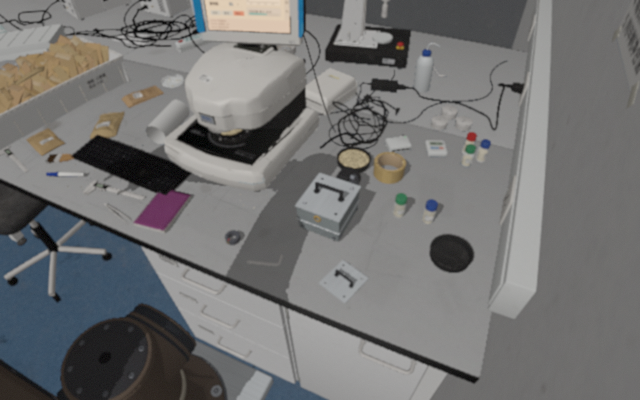

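View pics/top0.png

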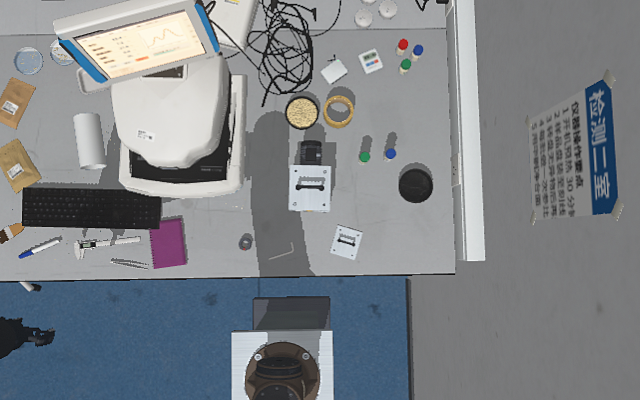

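The cover-like things are a plate with handle on the drive at top-view (311,187), about 42 px wide, and a smaller one on the bench at (347,241), about 28 px wide. The one on the drive is larger and sits on its rim, so it fits. I'll confirm it with a wrist-camera close-up on the way, and also look at the collar.

```bash
cat > h.py <<'E'
from plant import manip
import cv2,numpy as np
from scipy.spatial.transform import Rotation as Ro
def down(yaw): # tool z down, tool x axis at world angle yaw
    return (Ro.from_euler('z',yaw)*Ro.from_euler('x',np.pi)).as_rotvec()
def t(): return round(float(manip.get_state()["time_s"]),2)
def wrist(name=None):
    s=manip.get_state(); p=manip.read_camera("wrist")
    T=np.eye(4);T[:3,:3]=Ro.from_rotvec(s["orientation"]).as_matrix();T[:3,3]=s["tool_pos"]
    p["c2w"]=T@p["mount"]
    if name: cv2.imwrite(f"pics/{name}.png",p["img"][:,:,::-1])
    return p
def c2w(p): return p["c2w"] if "c2w" in p else np.linalg.inv(p["extrinsics"])
def pix(p,uv,z): # pixels -> world points on plane z
    n=cv2.undistortPoints(np.array(uv,float).reshape(-1,1,2),p["mtx"],np.array(p["D"])).reshape(-1,2)
    M=c2w(p); d=np.c_[n,np.ones(len(n))]@M[:3,:3].T; o=M[:3,3]
    return o+d*((z-o[2])/d[:,2])[:,None]
def proj(p,X):
    M=np.linalg.inv(c2w(p)); 
    return cv2.projectPoints(np.array(X,float).reshape(-1,1,3),Ro.from_matrix(M[:3,:3]).as_rotvec(),M[:3,3],p["mtx"],np.array(p["D"]))[0].reshape(-1,2)
def spot(p,q):
    return [(round(d["score"],2),np.round((c2w(p)@np.r_[d["at"],1])[:3],4)) for d in manip.spot_in(p,q)]
E
python3 - <<'E'
from h import *
s=manip.get_state()
for pos in [(.42,.108,.25),(.55,-.096,.3),(.587,-.096,.12)]:
    for yaw in np.arange(-6,7)*np.pi/6:
        q=manip.solve_ik(pos,down(yaw)); print(pos[0],round(yaw,2),None if q is None else np.round(q,2))
p=manip.read_camera("wrist");print(np.round(p["mount"],3).tolist(),np.round(p["mtx"],0).tolist(),p["D"])
E
```

```text
0.42 -3.14 [ 0.71 -0.08 -0.41 -0.   -1.24 -2.28]
0.42 -2.62 [ 0.71 -0.08 -0.41 -0.   -1.24 -1.76]
0.42 -2.09 [ 0.71 -0.08 -0.41  0.   -1.24 -1.23]
0.42 -1.57 [ 0.71 -0.08 -0.41  0.   -1.24 -0.71]
0.42 -1.05 [ 0.71 -0.08 -0.41  0.   -1.24 -0.19]
0.42 -0.52 [ 0.71 -0.08 -0.41  0.   -1.24  0.34]
0.42 0.0 [ 0.71 -0.08 -0.41  0.   -1.24  0.86]
0.42 0.52 [ 0.71 -0.08 -0.41  0.   -1.24  1.38]
0.42 1.05 [ 0.71 -0.08 -0.41  0.   -1.24  1.91]
0.42 1.57 [ 0.71 -0.08 -0.41  0.   -1.24  2.43]
0.42 2.09 [ 0.71 -0.08 -0.41  0.   -1.24  2.96]
0.42 2.62 [ 0.71 -0.08 -0.41  0.   -1.24 -2.8 ]
0.42 3.14 [ 0.71 -0.08 -0.41  0.   -1.24 -2.28]
0.55 -3.14 [ 0.18  0.12 -0.1  -0.   -1.36 -1.75]
0.55 -2.62 [ 0.18  0.12 -0.1   0.   -1.36 -1.23]
0.55 -2.09 [ 0.18  0.12 -0.1   0.   -1.36 -0.7 ]
0.55 -1.57 [ 0.18  0.12 -0.1   0.   -1.36 -0.18]
0.55 -1.05 [ 0.18  0.12 -0.1   0.   -1.36  0.35]
0.55 -0.52 [ 0.18  0.12 -0.1   0.   -1.36  0.87]
0.55 0.0 [ 0.18  0.12 -0.1   0.   -1.36  1.39]
0.55 0.52 [ 0.18  0.12 -0.1   0.   -1.36  1.92]
0.55 1.05 [ 0.18  0.12 -0.1   0.   -1.36  2.44]
0.55 1.57 [ 0.18  0.12 -0.1   0.  
[... 330 characters left out ...]
3  -0.29  0.   -0.98 -0.17]
0.587 -1.05 [ 0.17  0.3  -0.29  0.   -0.98  0.36]
0.587 -0.52 [ 0.17  0.3  -0.29  0.   -0.98  0.88]
0.587 0.0 [ 0.17  0.3  -0.29  0.   -0.98  1.4 ]
0.587 0.52 [ 0.17  0.3  -0.29  0.   -0.98  1.93]
0.587 1.05 [ 0.17  0.3  -0.29  0.   -0.98  2.45]
0.587 1.57 [ 0.17  0.3  -0.29  0.   -0.98  2.98]
0.587 2.09 [ 0.17  0.3  -0.29  0.   -0.98 -2.78]
0.587 2.62 [ 0.17  0.3  -0.29 -0.   -0.98 -2.26]
0.587 3.14 [ 0.17  0.3  -0.29 -0.   -0.98 -1.74]
[[0.0, -0.958, -0.285, 0.073], [1.0, -0.0, 0.001, -0.001], [-0.001, -0.285, 0.958, -0.166], [0.0, 0.0, 0.0, 1.0]] [[347.0, 0.0, 323.0], [0.0, 347.0, 198.0], [0.0, 0.0, 1.0]] [0.00374071 0.         0.         0.         0.        ]
```

Run:
```python
from h import *
manip.movej(manip.solve_ik((.41,.11,.16),down(-1.57)));print(t())
p=wrist("w_col");print(spot(p,"collar"),spot(p,"collar_screw"))
np.save("p1.npy",p,allow_pickle=True)
manip.move_to((.57,-.09,.30),down(-1.57));print(t())
p=wrist("w_cov");print(spot(p,"cover"),spot(p,"cover_handle"),spot(p,"drive"))
np.save("p2.npy",p,allow_pickle=True)
a=cv2.imread("pics/w_col.png");b=cv2.imread("pics/w_cov.png")
```

```text
3.19
[(0.61, array([0.4221, 0.1109, 0.0188]))] [(0.65, array([0.425, 0.11 , 0.017]))]
4.47
[(0.65, array([ 0.592 , -0.0977,  0.0963])), (0.59, array([ 0.428 , -0.2086,  0.0036]))] [(0.7, array([ 0.5862, -0.0989,  0.1005]))] [(0.63, array([ 0.6927, -0.1068,  0.0746]))]
```

View pics/w_col.png

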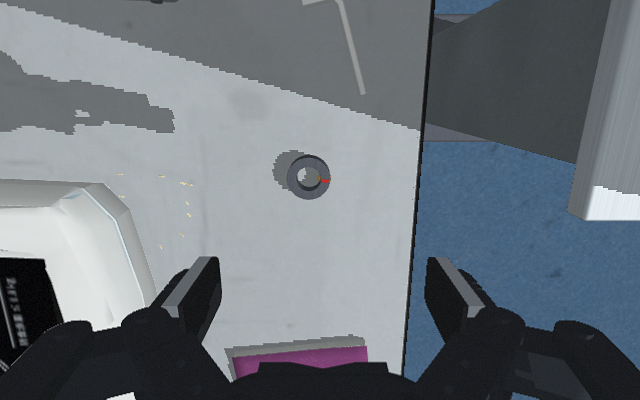

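View pics/w_cov.png

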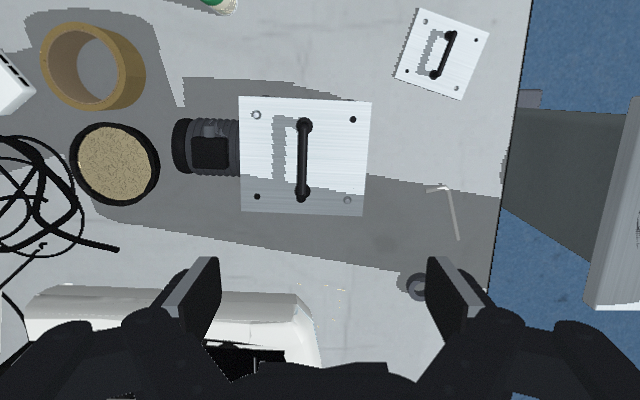

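The wrist view shows the collar at (308,177) with its red stripe at (323,181), on the image's right (towards -x). The larger plate on the drive spans (238,96)–(372,216), with pins at (256,115) and (347,200). The smaller decoy is at (441,54). An enlarged crop will confirm this.

Run:
```python
import cv2,numpy as np
b=cv2.imread("pics/w_cov.png")[86:226,226:386];a=cv2.imread("pics/w_col.png")[142:212,268:348]
b=cv2.resize(b,None,fx=5,fy=4.2857/1,interpolation=cv2.INTER_CUBIC) if 0 else cv2.resize(b,None,fx=4,fy=4,interpolation=cv2.INTER_CUBIC)
a=cv2.resize(a,(160,140),interpolation=cv2.INTER_CUBIC)
a=cv2.copyMakeBorder(a,0,420,0,0,cv2.BORDER_CONSTANT)
cv2.imwrite("pics/crop1.png",np.hstack([b,a]))
```

```text
(no output)
```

View pics/crop1.png

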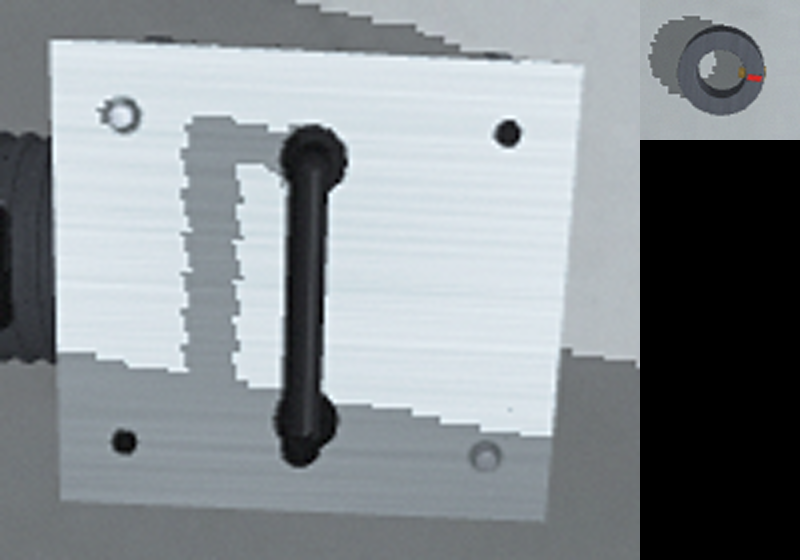

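Run:
```python
from h import *
p=np.load("p2.npy",allow_pickle=True).item()
def fit(M,W):
    M=np.array(M,float);W=np.array(W)[:,:2];a=(M-M.mean(0));b=W-W.mean(0)
    th=np.arctan2((a[:,0]*b[:,1]-a[:,1]*b[:,0]).sum(),(a*b).sum());R=np.array([[np.cos(th),-np.sin(th)],[np.sin(th),np.cos(th)]])
    o=W.mean(0)-R@M.mean(0);return o,th,np.round((M@R.T+o-W)*1e3,1).tolist()
c=lambda L:np.array(L)/4+[226-.375,86-.375]
M=[(68,-62),(-68,-62),(-68,62),(68,62),(50,-44),(-50,-44),(50,44),(-50,44)]
M=np.array(M)/1e3
W=pix(p,c([(50,40),(584,66),(546,521),(60,500),(123,115),(508,133),(124,441),(486,457)]),.097)
print(fit(M,W));print(fit(M[4:],W[4:]))
h=pix(p,c([(313,155),(300,440)]),.125);print("handle",h)
p=np.load("p1.npy",allow_pickle=True).item()
w=pix(p,[(308.5,176.5)],.016);print(w)
# collar: red mask
im=p["img"].astype(int);m=(im[...,0]>150)&(im[...,1]<80)&(im[...,2]<80);v,u=np.nonzero(m);k=(abs(u-308)<30)&(abs(v-177)<30)
r=pix(p,[(u[k].mean(),v[k].mean())],.016);print("red",r,k.sum())
# dark ring centroid by contour
g=p["img"][140:215,270:350].astype(np.uint8);gr=cv2.cvtColor(g,cv2.COLOR_RGB2GRAY)
m=(gr<100).astype(np.uint8);n,l,st,ce=cv2.connectedComponentsWithStats(m);i=1+np.argmax(st[1:,4]);print(st[i],ce[i]+[270,140],[pix(p,[ce[i]+[270,140]],.016)])
```

```text
(array([ 0.5906025 , -0.09517576]), np.float64(-0.045505861317334556), [[-0.0, -0.4], [-0.1, -0.5], [0.0, 0.3], [-0.0, 0.2], [0.4, -0.1], [-0.2, -0.0], [-0.0, 0.2], [-0.0, 0.3]])
(array([ 0.59059105, -0.09526426]), np.float64(-0.045784439608398994), [[0.3, -0.2], [-0.2, -0.1], [-0.0, 0.1], [-0.0, 0.2]])
handle [[ 0.58793662 -0.1334996   0.125     ]
 [ 0.59226963 -0.06224136  0.125     ]]
[[0.42407819 0.11076755 0.016     ]]
red [[0.40908887 0.11449151 0.016     ]] 18
[  16   14   45   45 1184] [307.86148649 176.70945946] [array([[0.42466357, 0.11096505, 0.016     ]])]
```

```bash
cat >> h.py <<'E'
D=np.array([.5906,-.0953]);DY=-.0457
E
python3 - <<'E'
from h import *
y=-np.pi/2+DY
manip.move_to((*D,.16),down(y))
manip.movel((*D,.117),velocity=.1)
manip.command_gripper(0,70);s=manip.get_state();print(t(),s["gripper_width"],s["grip_force"],s["wrist_force"])
manip.movel((*D,.145),velocity=.06)
manip.movel((*D,.22),velocity=.15);print(manip.get_state()["wrist_force"])
manip.movel((.46,-.385,.20),velocity=.25)
manip.movel((.46,-.385,.045),velocity=.2)
print(manip.movel((.46,-.385,.020),velocity=.03,threshold=4),manip.get_state()["tool_pos"],t())
manip.command_gripper(.085);print(manip.get_state()["tool_pos"],t())
manip.movel((.46,-.385,.13),velocity=.2);manip.dwell(.2)
p=wrist("w_placed");print(spot(p,"cover"),t())
manip.move_to((.52,-.09,.22),down(y))
p=wrist("w_shaft");np.save("p3.npy",p,allow_pickle=True);print(spot(p,"shaft"),t())
a=cv2.imread("pics/w_placed.png")[::1];b=cv2.imread("pics/w_shaft.png")
cv2.imwrite("pics/two.png",np.vstack([cv2.resize(a,(320,200),interpolation=cv2.INTER_AREA).repeat(1,0),np.zeros((0,320,3),np.uint8)]) if 0 else np.hstack([cv2.resize(b,(560,350)),cv2.copyMakeBorder(cv2.resize(a,(240,150)),0,200,0,0,0)]))
E
```

```text
6.64 -1.3564873930334218e-05 0.0 [-1.15630228  0.25232478  0.56090554]
[-0.95952978 -0.53325052 -0.26436785]
False [ 0.46013309 -0.38508229  0.02013343] 11.24
[ 0.45998129 -0.38499944  0.01998939] 12.03
[(0.69, array([ 0.4288, -0.2202,  0.0023]))] 13.03
[] 14.32
```

View pics/two.png

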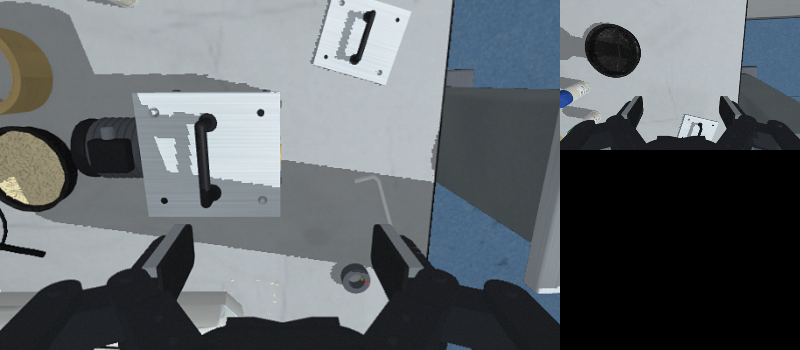

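The wrist pictures show the cover still on the drive at (207,155), so the grasp closed empty. The bench placement shows only the decoy at (698,127). I'll retry and take a picture at the grasp pose to find out why.

Run:
```python
from h import *
y=-np.pi/2+DY
manip.move_to((*D,.16),down(y))
manip.movel((*D,.117),velocity=.1)
s=manip.get_state();print(s["tool_pos"],s["orientation"],down(y),s["gripper_width"],s["wrist_force"],t())
p=wrist("w_grasp");np.save("p4.npy",p,allow_pickle=True)
a=cv2.imread("pics/w_grasp.png")
for X in [(*D,.125),(*D,.097)]: print(proj(p,[X]))
```

```text
[ 0.59090882 -0.09534906  0.11788718] [-2.16990865e+00  2.27079527e+00 -1.40734091e-03] [ 2.17010604e+00 -2.27161708e+00 -1.39096429e-16] 0.08497573899489898 [-1.00380949  0.21841156  0.60944162] 15.37
[[324.59943371 245.77826849]]
[[324.40794494 225.37165667]]
```

View pics/w_grasp.png

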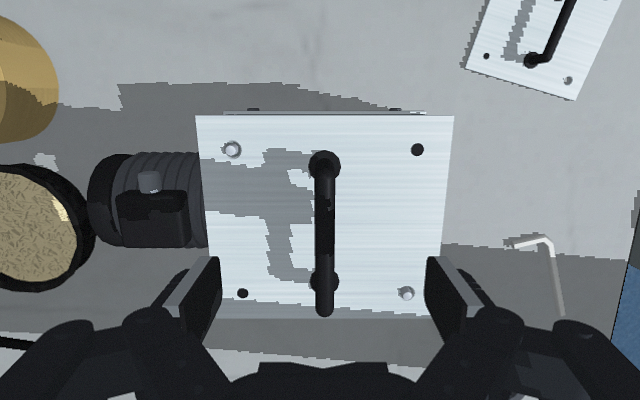

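Run:
```python
from h import *
p=np.load("p4.npy",allow_pickle=True).item()
M=np.linalg.inv(p["mount"])
for X in [(x,yy,z) for yy in (.0425,.057) for x in (.011,-.011) for z in (.011,-.002,-.02,-.04)]:
    c=M@np.r_[X,1];q=cv2.projectPoints(c[:3].reshape(1,1,3),np.zeros(3),np.zeros(3),p["mtx"],np.array(p["D"]))[0].ravel();print(X,q.round())
```

```text
(0.011, 0.0425, 0.011) [403. 213.]
(0.011, 0.0425, -0.002) [409. 221.]
(0.011, 0.0425, -0.02) [418. 235.]
(0.011, 0.0425, -0.04) [432. 255.]
(-0.011, 0.0425, 0.011) [400. 250.]
(-0.011, 0.0425, -0.002) [406. 261.]
(-0.011, 0.0425, -0.02) [415. 279.]
(-0.011, 0.0425, -0.04) [427. 303.]
(0.011, 0.057, 0.011) [430. 213.]
(0.011, 0.057, -0.002) [438. 221.]
(0.011, 0.057, -0.02) [450. 235.]
(0.011, 0.057, -0.04) [468. 255.]
(-0.011, 0.057, 0.011) [427. 250.]
(-0.011, 0.057, -0.002) [434. 261.]
(-0.011, 0.057, -0.02) [445. 279.]
(-0.011, 0.057, -0.04) [462. 303.]
```

The picture shows the fingertips at about (427,257) and (220,257), which projects to roughly 38 mm farther back than the stated tip position. That explains the empty grasp over the bar. I'll go lower under force guard.

Run:
```python
from h import *
print(manip.movel((*D,.083),velocity=.05,threshold=5))
s=manip.get_state();print(s["tool_pos"],s["wrist_force"])
manip.command_gripper(0,60);s=manip.get_state();print(t(),s["gripper_width"],s["grip_force"],s["wrist_force"])
p=wrist("w_g2");np.save("p5.npy",p,allow_pickle=True);print(s["tool_pos"])
```

```text
False
[ 0.59075969 -0.09531571  0.08309067] [ 0.13188826  0.98093786 -0.92280084]
16.94 0.007961211681270588 58.463072776794434 [-0.84848821 -0.25013264  2.89513074]
[ 0.59061577 -0.09533259  0.08320885]
```

View pics/w_g2.png

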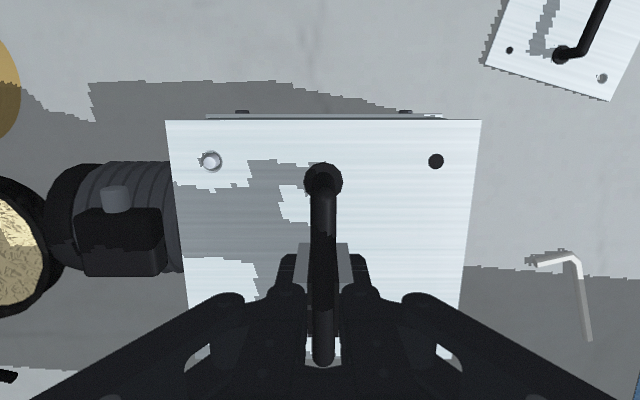

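Run:
```python
from h import *
manip.movel((*D,.115),velocity=.06)
s=manip.get_state();print(s["wrist_force"],s["gripper_width"],s["grip_force"])
if s["gripper_width"]>.004:
    manip.movel((*D,.18),velocity=.15)
    manip.movel((.46,-.385,.17),velocity=.25)
    manip.movel((.46,-.385,.03),velocity=.2)
    s=manip.get_state();print(s["wrist_force"],s["gripper_width"])
    print(manip.movel((.46,-.385,-.025),velocity=.03,threshold=3),manip.get_state()["tool_pos"],manip.get_state()["wrist_force"],t())
    p=wrist("w_pl2")
```

```text
[-0.42164994  0.33792175 -2.86646533] 0.007815200893647302 58.36838185787201
[ 0.97022825  0.02397706 -3.18895278] 0.008045107532828928
True [ 0.45991388 -0.38496091 -0.00880531] [-0.94418892  0.68783777  5.74834522] 21.75
```

View pics/w_pl2.png

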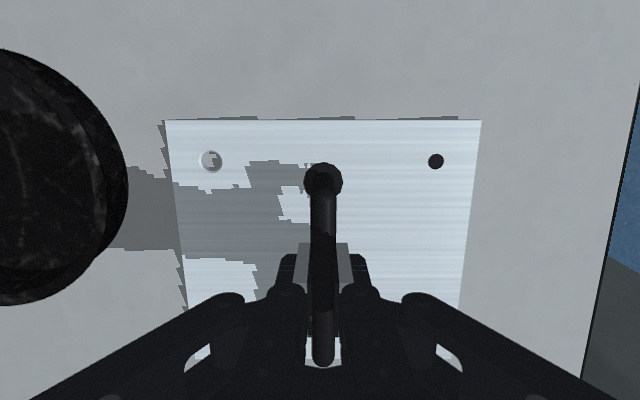

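The plate is flat on the bench in the view, with corners at (165,120) and (481,120), clear of the dish. I'll release it and find the shaft's red stripe numerically.

```bash
cat >> h.py <<'E'
def red(p,X,r,z): # red stripe near world point X on plane z: centroid, axis, extents
    im=p["img"].astype(int);m=(im[...,0]>90)&(im[...,0]>1.8*im[...,1])&(im[...,0]>1.8*im[...,2])
    v,u=np.nonzero(m);
    if len(u)==0: return None
    W=pix(p,np.c_[u,v],z)[:,:2];W=W[np.linalg.norm(W-X,axis=1)<r]
    if len(W)<4: return len(W)
    c=W.mean(0);e,V=np.linalg.eigh(np.cov((W-c).T));a=V[:,1];s=(W-X)@a
    n=np.array([-a[1],a[0]])
    return dict(n=len(W),c=c.round(4),ang=round(float(np.arctan2(a[1],a[0])),3),smin=s.min().round(4),smax=s.max().round(4),perp=((c-X)@n).round(4),off=np.round(c-X,4))
E
python3 - <<'E'
from h import *
y=-np.pi/2+DY
manip.command_gripper(.085);manip.movel((.46,-.385,.10),velocity=.2);manip.dwell(.1);print(t())
p=wrist("w_rel")
manip.move_to((*D,.12),down(y));manip.dwell(.1)
p=wrist("w_sh");np.save("p6.npy",p,allow_pickle=True)
print(red(p,D,.015,.088),t(),spot(p,"shaft"),proj(p,[(*D,.088)]))
E
```

```text
23.32
{'n': 47, 'c': array([ 0.5917, -0.0949]), 'ang': -2.754, 'smin': np.float64(-0.0048), 'smax': np.float64(0.0023), 'perp': np.float64(0.0), 'off': array([0.0011, 0.0004])} 24.73 [(0.88, array([ 0.5885, -0.1018,  0.0877])), (0.66, array([ 0.3951, -0.0159,  0.003 ]))] [[323.15278106 220.8000802 ]]
```

Stripe found: the flat faces about +0.39 rad in world and must face 3.096 rad. One grip with j6 going from -2.92 to -0.22 covers the turn.

Run:
```python
from h import *
f0=.388; f1=np.pi+DY
def tcp(f,z): return (*(D-.002*np.array([np.cos(f),np.sin(f)])),z)
yaw=lambda f: f+np.pi/2-2*np.pi
q=manip.get_state()["qpos"].copy(); 
# get to start yaw through j6 explicitly
q0=np.array(manip.solve_ik(tcp(f0,.12),down(yaw(f0)))); print(q0.round(2))
if q0[5]>0: raise SystemExit("j6 branch")
manip.command_gripper(.036,25)
manip.movej(q0)
hit=manip.movel(tcp(f0,.032),velocity=.08,threshold=6)
s=manip.get_state();print(hit,s["tool_pos"],s["wrist_force"],t())
if not hit:
    manip.command_gripper(0,25);s=manip.get_state();print(s["gripper_width"],s["grip_force"],s["wrist_force"],s["moment"],t())
```

```text
[ 0.17  0.3  -0.28  0.   -0.98 -2.92]
False [ 0.58922963 -0.09603666  0.03258685] [0.28030246 0.16599553 0.47006569] 28.88
0.015128988585947516 25.421616968815215 [-3.3848542  -1.56693993  5.87536883] [-0.2088648   1.18814566  0.05825556] 29.18
```

Width is 15.1 mm, so the pads are on the flat. Now I'll turn it.

Run:
```python
from h import *
f0=.388; f1=np.pi+DY
def tcp(f,z): return (*(D-.002*np.array([np.cos(f),np.sin(f)])),z)
yaw=lambda f: f+np.pi/2-2*np.pi
for f in np.linspace(f0,f1,4)[1:]:
    manip.movej(manip.solve_ik(tcp(f,.0325),down(yaw(f))))
    s=manip.get_state();print(s["gripper_width"].round(4),s["grip_force"].round(1),s["wrist_force"].round(1),s["qpos"][5].round(2),t())
manip.dwell(.35)
manip.command_gripper(.036)
manip.movel((*tcp(f1,0)[:2],.12),velocity=.2);manip.dwell(.1)
p=wrist("w_sh2");np.save("p7.npy",p,allow_pickle=True)
print(red(p,D,.015,.088),t(),f1)
manip.command_gripper(.07)
```

```text
Traceback (most recent call last):
AttributeError: 'float' object has no attribute 'round'
```

Run:
```python
from h import *
f0=.388; f1=np.pi+DY
def tcp(f,z): return (*(D-.002*np.array([np.cos(f),np.sin(f)])),z)
yaw=lambda f: f+np.pi/2-2*np.pi
for f in np.linspace(f0,f1,4)[2:]:
    manip.movej(manip.solve_ik(tcp(f,.0325),down(yaw(f))))
    s=manip.get_state();print([np.round(s[k],3) for k in ("gripper_width","grip_force","wrist_force","qpos","time_s")])
manip.dwell(.35)
manip.command_gripper(.036)
manip.movel((*tcp(f1,0)[:2],.12),velocity=.2);manip.dwell(.1)
p=wrist("w_sh2");np.save("p7.npy",p,allow_pickle=True)
print(red(p,D,.015,.088),t(),f1)
manip.command_gripper(.07)
```

```text
[np.float64(0.015), np.float64(25.657), array([-4.15 , -0.347,  5.482]), array([ 0.163,  0.402, -0.369, -0.   , -0.801, -1.112]), np.float64(30.908)]
[np.float64(0.015), np.float64(25.821), array([-4.499, -0.214,  5.626]), array([ 0.166,  0.403, -0.367,  0.   , -0.802, -0.212]), np.float64(31.775)]
{'n': 48, 'c': array([ 0.5896, -0.0951]), 'ang': 3.095, 'smin': np.float64(-0.0023), 'smax': np.float64(0.0043), 'perp': np.float64(-0.0002), 'off': array([-0.001 ,  0.0002])} 33.2 3.095892653589793
```

The flat now measures 3.095 rad against a target of 3.096. Next, a close look at the collar with the camera directly above it.

Run:
```python
from h import *
C=np.array([.4245,.111]);y=-.23
manip.move_to((*(C-.073*np.array([np.cos(y),np.sin(y)])),.08),down(y)) if manip.solve_ik((*(C-.073*np.array([np.cos(y),np.sin(y)])),.08),down(y)) is not None else print("unreach")
manip.dwell(.1)
p=wrist("w_c2");np.save("p8.npy",p,allow_pickle=True);print(t(),c2w(p)[:3,3])
uv=proj(p,[(*C,.016)])[0].round().astype(int);print(uv,spot(p,"collar"))
x0,y0=uv-50;g=cv2.cvtColor(p["img"][max(y0,0):y0+100,max(x0,0):x0+100],cv2.COLOR_RGB2GRAY)
for th in (90,100,110):
    m=(g<th).astype(np.uint8);n,l,st,ce=cv2.connectedComponentsWithStats(m);i=1+np.argmax(st[1:,4])
    b=st[i];mid=b[:2]+(b[2:4]-1)/2+[max(x0,0),max(y0,0)];print(th,b,pix(p,[ce[i]+[max(x0,0),max(y0,0)],mid],.016)[:,:2])
print(red(p,C,.025,.016))
c=cv2.resize(p["img"][max(y0,0):y0+100,max(x0,0):x0+100][:,:,::-1],None,fx=5,fy=5,interpolation=cv2.INTER_CUBIC);cv2.imwrite("pics/crop2.png",c)
```

```text
35.02 [0.42560415 0.11157221 0.24568726]
[324  96] [(0.58, array([0.4221, 0.1091, 0.0184]))]
90 [ 29  32  36  39 187] [[0.42315645 0.11354823]
 [0.42424822 0.11319904]]
100 [  16   17   62   65 1556] [[0.42592701 0.11294908]
 [0.42543251 0.11291698]]
110 [  16   17   62   66 2345] [[0.42532817 0.11285635]
 [0.42513679 0.11298741]]
{'n': 47, 'c': array([0.4092, 0.1148]), 'ang': 2.983, 'smin': np.float64(0.0124), 'smax': np.float64(0.0189), 'perp': np.float64(-0.0013), 'off': array([-0.0153,  0.0038])}
```

Run:
```python
from h import *
C=np.array([.4252,.1126]);y=3.0-np.pi
manip.command_gripper(.052,30)
manip.move_to((*C,.03),down(y))
hit=manip.movel((*C,-.045),velocity=.04,threshold=4)
s=manip.get_state();z=s["tool_pos"][2];print(hit,s["tool_pos"],s["wrist_force"],s["gripper_width"],t())
if hit and z<-.02:
    manip.movel((*C,z+.004),velocity=.05)
    manip.command_gripper(0,40);s=manip.get_state();print(s["tool_pos"],s["gripper_width"],s["grip_force"],s["wrist_force"],t())
    manip.movel((*C,z+.05),velocity=.1);manip.dwell(.1)
    s=manip.get_state();print(s["tool_pos"],s["gripper_width"],s["wrist_force"],t())
    p=wrist("w_c3");np.save("p9.npy",p,allow_pickle=True)
    zt=.050-.004+.016
    print(red(p,C,.03,zt),spot(p,"collar"))
```

```text
True [ 0.42515452  0.11250413 -0.02699004] [-3.63704525 -0.69295094 12.24410144] 0.051722149844942285 37.15
[ 0.42513346  0.11254233 -0.02292211] 0.038498285890875145 39.56729515688494 [-1.79715678 -0.90693462  5.88535005] 37.67
[0.42467652 0.11221824 0.02230091] 0.0380828792006538 [-1.29600841  0.27554106 -0.38210377] 38.38
{'n': 88, 'c': array([0.4096, 0.1146]), 'ang': 3.044, 'smin': np.float64(0.0127), 'smax': np.float64(0.0186), 'perp': np.float64(-0.0004), 'off': array([-0.0156,  0.002 ])} [(0.67, array([0.4231, 0.11  , 0.0641]))]
```

Run:
```python
from h import *
y=f=DY-.02
manip.movel((.4252,.1126,.10),velocity=.2)
manip.movel((*D,.10),down(y),velocity=.2)
manip.movel((*D,.071),velocity=.1);print(manip.get_state()["wrist_force"],t())
hit=manip.movel((*D,.0431),velocity=.03,threshold=5)
s=manip.get_state();print(hit,[np.round(s[k],4) for k in ("tool_pos","gripper_width","grip_force","wrist_force","moment","time_s")])
p=wrist("w_ins");np.save("p10.npy",p,allow_pickle=True)
```

```text
[ 0.89303269  0.54789671 -0.77163285] 40.92
False [array([ 0.5908, -0.0953,  0.0433]), np.float64(0.0383), np.float64(40.2707), array([ 1.0460e-01, -1.0000e-03, -1.6269e+00]), array([-0.0218, -0.0407, -0.0469]), np.float64(42.0083)]
```

It went down freely. I'll check both stripes, then look once at an enlarged view.

Run:
```python
from h import *
p=np.load("p10.npy",allow_pickle=True).item()
print("shaft",red(p,D,.0085,.088)); print("collar",red(p,D-[.016,0],.006,.082))
c=proj(p,[(*D,.085)])[0].round().astype(int)
a=p["img"][max(c[1]-60,0):c[1]+60,c[0]-80:c[0]+80][:,:,::-1]
s=manip.read_camera("side");print(spot(s,"cover"),spot(s,"collar"),spot(manip.read_camera("top"),"cover"),t())
b=s["img"][150:330,270:490][:,:,::-1]
cv2.imwrite("pics/last.png",np.hstack([cv2.resize(a,(480,360),interpolation=cv2.INTER_CUBIC),cv2.resize(b,(320,262)) if 0 else cv2.copyMakeBorder(cv2.resize(b,(320,262)),0,98,0,0,0)]))
```

```text
shaft {'n': 105, 'c': array([ 0.5901, -0.095 ]), 'ang': 3.1, 'smin': np.float64(-0.003), 'smax': np.float64(0.0042), 'perp': np.float64(-0.0003), 'off': array([-0.0005,  0.0003])}
collar {'n': 84, 'c': array([ 0.5748, -0.0941]), 'ang': 3.122, 'smin': np.float64(-0.0033), 'smax': np.float64(0.0027), 'perp': np.float64(-0.0012), 'off': array([0.0002, 0.0012])}
[(0.65, array([ 0.4166, -0.2061,  0.0088])), (0.59, array([ 0.4555, -0.3851,  0.0048]))] [(0.55, array([ 0.578 , -0.0953,  0.0821]))] [(0.93, array([ 0.4595, -0.3851,  0.0053])), (0.92, array([ 0.4209, -0.2057,  0.0036]))] 42.31
```

View pics/last.png

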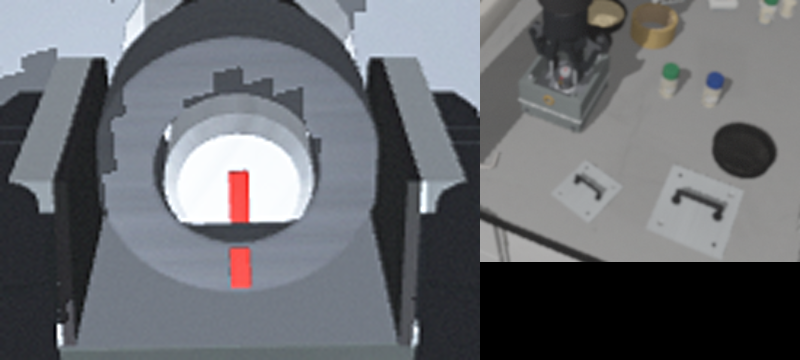

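The picture shows the collar round the shaft with both red stripes in line at (239,195) and (240,267). The cover lies flat right of the drive at (695,210). I'm handing in now.

```bash
python3 -c "
from plant import manip
print(manip.hand_in())"
```

```text
the job is handed in; nothing more can be done
None
```

The job is handed in (the call returned no verdict): the cover lies flat and released on the bench right of the drive, the shaft's flat faces the access hole within about 1°, and the fingers hold the collar off the bearing, its screw about 2° off the flat and an estimated 0.2 mm above the hole's centre line.

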